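# Bed the loudspeaker in its job tray and dock the tray

## Robot

A 6-joint arm with a two-finger parallel gripper is mounted at the origin on the work surface. World frame = base frame: x ahead of the robot, y to its left, z up, the work surface at z = 0. Lengths are in m, angles in rad, forces in N, time in s.
With the tool pointing down it reaches from about 0.275 to 1 m from the base axis. Payload 8.4 kg.
Tool frame: the origin (TCP) lies on the centre line of the jaws, within the pads' length; the fingertips stand 11 mm ahead of it and the grasp point (between the pads) lies 8 mm behind it (robot.tip_reach is the z of the fingertips in the tool frame, in m); z points along the fingers, y is the line along which they close (so a half turn about z gives the same grasp; the last joint's range is limited). The gripper opens to 85 mm and grips with 20 to 120 N. Pads are 22 mm wide; open, the fingers measure 114 mm over their backs; the gripper's body (76 mm by 85 mm) begins 54 mm behind the grasp point. The pads swing forward as they close: fully open they stand 13 mm farther back than shut.
Start: joints at [1.171, 0.353, 1.633, -0, 1.155, -0.002], TCP at [0.242, 0.576, 0.242] pointing down, gripper open.
Joint ranges: [-2.63, 2.63], [-0.92, 2.1], [0.06, 2.66], [-1.3, 4.44], [0, 2.69], [-3.02, 3.02]. Speed limits (rad/s): [2.22, 2.22, 2.79, 3.14, 3.14, 3.14].

## Interface

Orientations are given as a rotation vector (axis times angle).
In Python, from plant import robot gives the robot as it stands. The module is installed in compiled form; this text tells all that it offers.
- The arm moves only by the shell command python3 -m handwheel 'ROWS'. ROWS is a JSON object of lists of equal length, an entry for each row: "rotation": the turn, a rotation vector about the world's x, y, z in rad, a list of three; "travel": the shift along the world's x, y, z in cm, a list of three; "jaw": the gripper command: -1 is shut, 1 is fully open, values between are in proportion. In form: {"rotation": [[wx, wy, wz], ...], "travel": [[x, y, z], ...], "jaw": [jaw, ...]}. A call has exactly 5 rows; each row shifts and turns the commanded pose from where the row before left it; what a row does not reach is not made up. A row lasts 1/10 s, in which the tool goes at most 50 mm and 8.59 degrees, less where a joint would pass 70% of its speed; a pose out of reach is approached as far as the arm can. A call is refused whole if a number of a shift passes 5 or a number of a turn 0.15, either way. A call with a gripper value outside its range is refused whole. The fingers move at their own pace and stop on an object; the grip force is fixed at half the most. Time passes only in rows, so rows that do not move let the fingers close, or fill a call up. It gives the time, the measured TCP pose, the force, the opening and the grip force at its end, in the units of the state.
- robot.state(): the state, without advancing time (a new reading comes with each control period).
- robot.grab_frame(name): name is "side" or "top" or "wrist"; returns the picture (400x640x3 uint8, red, green, blue); there is no depth.
- robot.camera_info(name): a dict with "camera_matrix" (3x3 intrinsics, pixels), "camera_from_world" (4x4, takes a point from world to camera coordinates). Camera axes: x right, y up, looking along -z (the intrinsics and any distortion apply to the point x, -y, -z); pixel columns grow to the right and rows downward; lengths in m; the calibration is good to about 2 mm. A picture is of the moment at which its call begins: read the wrist's pose just before it. camera_info takes no time and is no camera call; for the wrist camera it gives the pose at the moment of the call.
- robot.finish_job(): hands the job in; it is judged then, once.
Trained networks look in the newest picture that a camera, given by its name, has taken for a name from the list of things; names that differ only in an ending like _2 or _b are one class to them, and where a whole thing is asked for, a point or a joint stands for the part that bears it (a point fixed in the world has none). Each returns a list of dicts, best first, with "p" (0 to 1); they miss things now and then, are a little off and sometimes report something else, mostly with a low value. They report only what shows in the picture. A call takes as long as a camera call.
- robot.recognise(camera, target): "location" ([x, y, z] in m, in world coordinates, good to about 4 mm: the middle of the surface that is visible of it).
- robot.cut_out(camera, target): "mask" (400x640 bool, what is visible of it).
The state is a dict: "t": time; "joint_positions": joint angles; "qd": joint speeds; "joint_torque": joint torques, N m; "tcp_pos": TCP position; "ee_rot": TCP orientation; "contact_force": force on the tool from outside, world axes, zero at the start; "wrist_torque": the same for the moment, N m; "width": opening from 0.0 (shut) to 1.0 (fully open); "grip_force": force on a finger pad.
Only numpy, scipy, OpenCV 4.12 (cv2) and the standard library are available. Lean on these libraries where they do the work, as an engineer would, in place of code of your own. Each camera call takes 0.05 s, during which the arm holds its last target. There are 200 camera calls.

## Task

The repaired portable loudspeaker stands upright on its job tray: tip it over away from the tray's pull fin so that it lies on its side across both V-blocks of the tray. Then slide the loaded tray along the bench into the empty dock, fully home against the dock's rear stop, with the speaker still lying in the V-blocks. Leave the other things on the bench where they are.

Things in the scene. Friction and masses are not known exactly. Their poses are not given: they have to be found in the camera images.
- speaker: cylindrical portable loudspeaker, grey cloth with black rubber ends, 60 mm diameter, 120 mm long, about 0.35 kg. Origin: centre of its bottom end; z runs along its length to the top end. It starts standing on the tray, between the pull fin and the V-blocks, about 50 mm behind the tray's centre
- speaker_mid (a point): middle of the loudspeaker's length, on its axis (60 mm from either end)
- tray: loose aluminium job tray, base plate 250 x 120 x 6 mm, about 0.3 kg. Origin: underside centre; x along its length from the pull fin towards the V-blocks (into the dock), z up. Bare plate from x = -90 to 15 mm. A 90 mm wide, 36 mm high end wall at x = 115 to 120 mm
- tray_fin (a point): grip point on the tray's black pull fin: upright plate 30 mm long (tray x), 12 mm thick (tray y), centred at tray x = -105 mm, reaching from the base plate to 58 mm above the bench; the point is 36 mm above the bench. Pinch it from above across its 12 mm
- tray_cradle (a point): on the common axis of the tray's two black rubber V-blocks, midway between them (tray x = 52.5 mm, 38 mm over the bench). Each block is 25 mm long, 90 mm wide, 36 mm high, with 45-degree sides; they are centred at tray x = 27.5 and 77.5 mm. A speaker lying in both has its axis through here along tray x
- dock: the empty dock, grey steel, fixed to the bench. Origin: middle of its mouth, at bench height; x from its mouth to its rear stop. Two side guides 130 mm apart inside, x = 0 (mouth) to 190 mm, lead-in flares out to x = -31 mm; lips 14 to 19 mm high overhang the tray's edges by 10 mm; rear stop face at x = 185 mm, 30 mm high. No floor: the tray slides on the bench
- dock_home (a point): where the tray's origin must be when the tray is fully home: on the dock's midline, dock x = 60 mm, at bench height; the fin then stays outside, 45 mm before the mouth
- full_dock: the other, occupied dock: same shape and axes, with a tray and a white radio case (41 mm high) fixed in it; leave it
- cutters_a: side cutters lying flat, red and black grips, 145 x 75 mm, 14 mm high; bystander
- cutters_b: second pair of side cutters, the same; bystander
- helper: helping-hand stand with a magnifier, 80 x 140 mm, 175 mm high; bystander
- goggles: white-framed safety glasses, 140 x 140 mm, 52 mm high; bystander
- torch: black pocket torch standing on its tail, 36 mm diameter, 130 mm high; bystander
- driver: screwdriver lying flat, about 200 mm long; bystander
- dish: grey parts dish 110 x 80 x 28 mm; bystander

How it is judged:
By the outcome, as a careful person would: the job done as asked, in the order asked, and still so for the second after the job is handed in, with the robot touching nothing.
It also fails if it takes over 72 s, if anything falls off the work surface, if the arm or the gripper's body presses on something with over 40 N, if the wrist force passes 120 N, or if a joint passes its speed limit or range.

## Working session

There is one attempt and no reset: what is moved stays moved. The work goes in short steps, Python scripts to look and compute and a shell command to move; the robot and the scene stay as the last step left them, time stands still between calls to the robot, and variables do not carry over. Pictures are saved under pics/ and viewed, at most 10 in all, crops included, and the job is handed in when it is done.

```bash
mkdir -p pics
python3 - <<'E'
from plant import robot
import cv2,numpy as np
for c in("top","side"):
    im=robot.grab_frame(c); cv2.imwrite(f"pics/{c}0.png",im[:,:,::-1])
    for n in("speaker","tray","tray_fin","tray_cradle","dock","full_dock","helper","torch","goggles","cutters_a","driver","dish"):
        try: print(c,n,[(np.round(d["location"],3).tolist(),round(d["p"],2)) for d in robot.recognise(c,n)[:3]])
        except Exception as e: print(n,e)
    i=robot.camera_info(c);print(i)
s=robot.state();print(s)
E
```

```text
top speaker [([0.481, 0.051, 0.124], 0.94)]
top tray [([0.538, 0.06, 0.005], 0.98)]
top tray_fin [([0.534, 0.057, 0.004], 0.67)]
top tray_cradle []
top dock [([0.855, 0.112, 0.02], 0.6)]
top full_dock [([0.784, -0.128, 0.018], 0.63), ([0.413, 0.345, 0.012], 0.42), ([0.851, 0.117, 0.02], 0.29)]
top helper [([0.566, 0.389, 0.03], 0.59)]
top torch [([0.735, -0.268, 0.132], 0.73)]
top goggles [([0.519, -0.367, 0.021], 0.77)]
top cutters_a [([0.618, -0.259, 0.015], 0.82), ([0.414, 0.345, 0.015], 0.53)]
top driver [([0.558, 0.234, 0.025], 0.62)]
top dish [([0.724, 0.371, 0.001], 0.65)]
{'camera_matrix': array([[459.96428516,   0.        , 316.98531556],
       [  0.        , 459.96428516, 198.49335033],
       [  0.        ,   0.        ,   1.        ]]), 'camera_from_world': array([[ 0.00258998, -0.99997634, -0.00637193,  0.0091264 ],
       [ 0.98565845,  0.00147763,  0.16874609, -0.62714091],
       [-0.16873268, -0.00671759,  0.98563896, -1.3547745 ],
       [ 0.        ,  0.        ,  0.        ,  1.        ]])}
side speaker [([0.472, 0.023, 0.088], 0.66)]
side tray [([0.542, 0.032, 0
[... 978 characters left out ...]
 1.        ]])}
{'t': 1.3, 'joint_positions': array([ 1.17056956e+00,  3.52986208e-01,  1.63341995e+00, -7.99722239e-06,
        1.15520252e+00, -2.38074663e-03]), 'qd': array([ 0.00038264, -0.00218512,  0.00018905, -0.00100015,  0.00094218,
        0.00197039]), 'joint_torque': array([ 1.18843207e-03, -6.05189252e+01, -3.42431760e+01,  2.83442296e-04,
        1.17143121e-03,  3.70801877e-05]), 'tcp_pos': array([0.24213341, 0.57618109, 0.24228104]), 'ee_rot': array([ 6.20815975e-01,  3.07963748e+00, -2.69684746e-05]), 'contact_force': array([-0.04121841, -0.13896971, -0.63028757]), 'wrist_torque': array([-0.04452465, -0.04301978,  0.02987875]), 'grip_force': 0.0, 'width': 1.0057174983602506}
```

Run:
```python
import cv2
im=cv2.imread("pics/top0.png");cv2.imwrite("pics/top0c.png",cv2.resize(im[20:270,180:480],None,fx=2.4,fy=2.4,interpolation=2))
```

```text
(no output)
```

View pics/top0c.png

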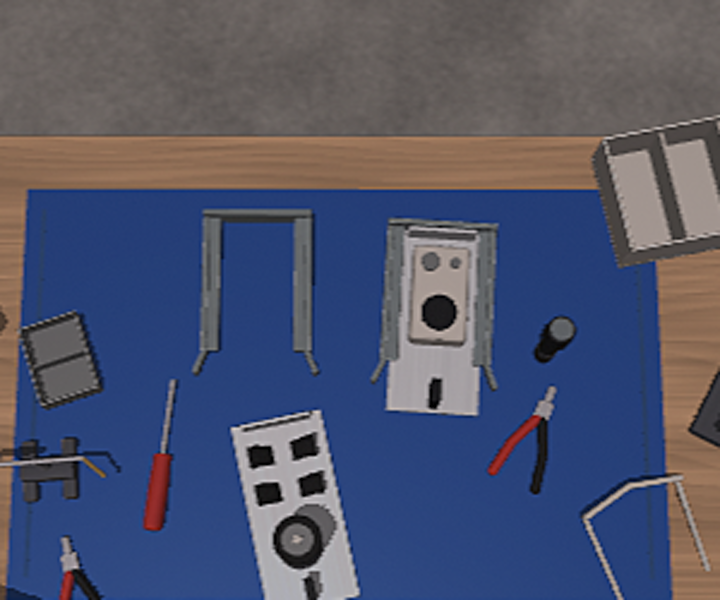

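View pics/side0.png

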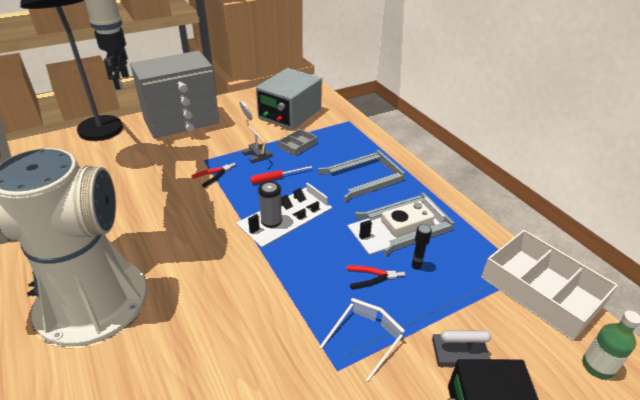

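The top view shows the tray (crop corners ≈(231,427), (321,409), (359,597)) turned about 12° left. The speaker top is at (298,541), the fin at (313,585), and the empty dock is at upper left, with its guides at u≈203–313 and its rear at v≈215. The side view agrees with this.

```bash
cat > h.py <<'E'
from plant import robot
import cv2,numpy as np
def unproj(info,uv,z):
    K=info["camera_matrix"];T=np.array(info["camera_from_world"]);R,t=T[:3,:3],T[:3,3]
    uv=np.atleast_2d(np.asarray(uv,float)); d=np.c_[uv,np.ones(len(uv))]@np.linalg.inv(K).T
    d=d*[1,-1,-1]@R; c=-R.T@t
    return c+d*((z-c[2])/d[:,2])[:,None]
def proj(info,P):
    T=info["camera_from_world"];p=np.atleast_2d(P)@T[:3,:3].T+T[:3,3];p=p*[1,-1,-1]
    q=p@info["camera_matrix"].T;return q[:,:2]/q[:,2:]
def rect(cam,name,z,k=0):
    m=robot.cut_out(cam,name)[k]["mask"].astype(np.uint8)
    v,u=np.nonzero(m);W=unproj(robot.camera_info(cam),np.c_[u,v],z)[:,:2]
    return cv2.minAreaRect((W*1000).astype(np.float32)),m
E
python3 - <<'E'
from h import *
robot.grab_frame("top");i=robot.camera_info("top")
for n,z in(("tray",.006),("dock",.019),("speaker",.126)):
    for k in range(1):
        r,m=rect("top",n,z,k);print(n,r,cv2.boxPoints(r).round().tolist(),m.sum())
f=lambda p:np.array(p)/2.4+[180,20]
print("tray corners",unproj(i,f([(231,427),(321,409),(359,597)]),.006).round(3).tolist())
print("spk top",unproj(i,f([(298,541)]),.126).round(3).tolist())
print("fin top",unproj(i,f([(313,573)]),.058).round(3).tolist())
print("dock outer",unproj(i,f([(203,210),(313,210),(201,350),(313,350)]),.019).round(3).tolist())
print("rear stop top face edge",unproj(i,f([(222,221),(293,221)]),.03).round(3).tolist())
print("flare ends",unproj(i,f([(196,373),(316,373)]),.019).round(3).tolist())
print("dock inner lip",unproj(i,f([(221,222),(293,222),(217,350),(296,350)]),.019).round(3).tolist())
E
```

```text
tray ((527.945068359375, 57.67329788208008), (252.3612060546875, 124.32103729248047), 12.390510559082031) [[391.0, 91.0], [418.0, -30.0], [665.0, 24.0], [638.0, 145.0]] 2758
dock ((819.7930908203125, 110.82842254638672), (229.44020080566406, 161.849853515625), 0.06734710931777954) [[705.0, 192.0], [705.0, 30.0], [935.0, 30.0], [934.0, 192.0]] 1145
speaker ((478.7213134765625, 50.90107727050781), (59.744441986083984, 54.24391555786133), 0.25319281220436096) [[449.0, 78.0], [449.0, 24.0], [509.0, 24.0], [508.0, 78.0]] 347
tray corners [[0.637, 0.14, 0.006], [0.661, 0.021, 0.006], [0.415, -0.029, 0.006]]
spk top [[0.479, 0.046, 0.126]]
fin top [[0.444, 0.03, 0.058]]
dock outer [[0.933, 0.182, 0.019], [0.933, 0.033, 0.019], [0.738, 0.18, 0.019], [0.738, 0.032, 0.019]]
rear stop top face edge [[0.913, 0.154, 0.03], [0.913, 0.059, 0.03]]
flare ends [[0.707, 0.186, 0.019], [0.707, 0.028, 0.019]]
dock inner lip [[0.916, 0.157, 0.019], [0.916, 0.06, 0.019], [0.738, 0.159, 0.019], [0.738, 0.054, 0.019]]
```

```bash
R='[[0,0,0.122],[0,0,0.122],[0,0,0.122],[0,0,0.122],[0,0,0.122]]'
python3 -m handwheel '{"rotation":[[0,0,0.122],[0,0,0.122],[0,0,0.122],[0,0,0.122],[0,0,0.122]],"travel":[[1.1,-3.6,0],[1.1,-3.6,0],[1.1,-3.6,0],[1.1,-3.6,0],[1.1,-3.6,0]],"jaw":[0,0,0,0,0]}'
python3 -m handwheel '{"rotation":[[0,0,0],[0,0,0],[0,0,0],[0,0,0],[0,0,0]],"travel":[[1.1,-3.6,0],[1.1,-3.6,0],[1.1,-3.6,0],[1.1,-3.6,0],[1.1,-3.6,0]],"jaw":[0,0,0,0,0]}'
python3 -m handwheel '{"rotation":[[0,0,0],[0,0,0],[0,0,0],[0,0,0],[0,0,0]],"travel":[[1.1,-3.6,0],[1.1,-3.6,0],[1.1,-3.6,0],[1.1,-3.6,0],[0.0,0,0]],"jaw":[0,0,0,0,0]}'
python3 - <<'E'
from h import *
s=robot.state();print(s["t"],s["tcp_pos"],s["ee_rot"],s["contact_force"],s["width"],s["joint_positions"])
i=robot.camera_info("wrist");im=robot.grab_frame("wrist");cv2.imwrite("pics/w1.png",im[:,:,::-1])
for n in("speaker","tray","tray_fin","tray_cradle"): print(n,[(np.round(d["location"],3).tolist(),round(d["p"],2)) for d in robot.recognise("wrist",n)[:2]])
np.save("w1.npy",i,allow_pickle=True)
E
```

```text
t: 2.0
tcp_pos: [0.2973, 0.3948, 0.2424]
ee_rot: [-0.341, 3.123, 0.0]
contact_force: [0.8, -0.4, 0.1]
width: 0.503
grip_force: 0.0
t: 2.5
tcp_pos: [0.3524, 0.2148, 0.2425]
ee_rot: [-0.333, 3.123, 0.0]
contact_force: [0.3, 0.4, 0.1]
width: 0.505
grip_force: 0.0
t: 3.0
tcp_pos: [0.3971, 0.069, 0.2426]
ee_rot: [-0.327, 3.124, -0.002]
contact_force: [-0.1, -0.7, -0.1]
width: 0.501
grip_force: 0.0
3.0 [0.3971081  0.0689676  0.24257817] [-3.26717757e-01  3.12356367e+00 -1.73774132e-03] [-0.10739429 -0.69277646 -0.11498795] 0.5007656231526414 [ 1.69199389e-01 -5.90417501e-03  2.07545315e+00 -1.33119799e-03
  1.07112999e+00 -1.60939722e+00]
speaker [([0.462, 0.056, 0.114], 0.72)]
tray [([0.608, -0.256, 0.01], 0.59)]
tray_fin [([0.482, 0.07, 0.008], 0.61)]
tray_cradle [([0.476, 0.072, 0.009], 0.55)]
```

View pics/w1.png

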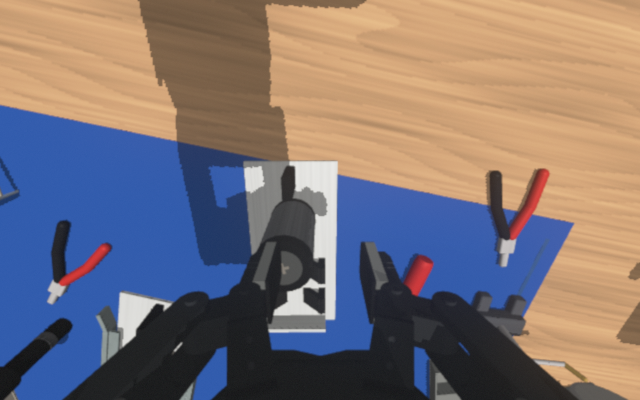

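The wrist view shows the tray with its long edge close to image-vertical, so the tool yaw matches the tray. The rear corners are at (244,162) and (337,161), the fin is at (288,180), and the speaker top is at (287,267). Next I convert these to positions.

Run:
```python
from h import *
i=np.load("w1.npy",allow_pickle=True).item()
print(unproj(i,[(244,162),(337,161),(334,320)],.006).round(4).tolist())
print("fin",unproj(i,[(288,166),(288,195)],.058).round(4).tolist(),"spk",unproj(i,[(287,267)],.126).round(4).tolist())
```

```text
[[0.4186, -0.0246, 0.006], [0.3929, 0.0906, 0.006], [0.6382, 0.1427, 0.006]]
fin [[0.3984, 0.034, 0.058], [0.4316, 0.0398, 0.058]] spk [[0.4797, 0.0543, 0.126]]
```

```bash
python3 -m handwheel '{"rotation":[[0,0,0],[0,0,0],[0,0,0],[0,0,0],[0,0,0]],"travel":[[1.35,-3.3,0],[0,0,-3.3],[0,0,-3.3],[0,0,-3.3],[0,0,-3.3]],"jaw":[0,0,0,0,0]}'
python3 -m handwheel '{"rotation":[[0,0,0],[0,0,0],[0,0,0],[0,0,0],[0,0,0]],"travel":[[1.2,0.25,0],[1.2,0.25,0],[0.4,0.085,0],[0.4,0.085,0],[0.4,0.085,0]],"jaw":[0,0,0,0,0]}'
python3 -m handwheel '{"rotation":[[0,0,0],[0,0,0],[0,0,0],[0,0,0],[0,0,0]],"travel":[[0.5,0.105,0],[0.5,0.105,0],[0.5,0.105,0],[0.5,0.105,0],[0.5,0.105,0]],"jaw":[0,0,0,0,0]}'
python3 - <<'E'
from h import *
im=robot.grab_frame("side");cv2.imwrite("pics/s1.png",cv2.resize(im[130:300,160:460,::-1],None,fx=2.4,fy=2.4))
E
```

```text
t: 3.75
tcp_pos: [0.4096, 0.0403, 0.1093]
ee_rot: [-0.336, 3.123, 0.0]
contact_force: [0.3, 0.1, -1.2]
width: 0.497
grip_force: 0.0
t: 4.25
tcp_pos: [0.4464, 0.0469, 0.1113]
ee_rot: [-0.333, 3.123, -0.0]
contact_force: [-1.5, -1.1, 1.2]
width: 0.501
grip_force: 0.9
t: 4.75
tcp_pos: [0.4711, 0.0521, 0.1103]
ee_rot: [-0.333, 3.124, 0.0]
contact_force: [-1.1, -0.6, 2.6]
width: 0.499
grip_force: 1.1
```

View pics/s1.png

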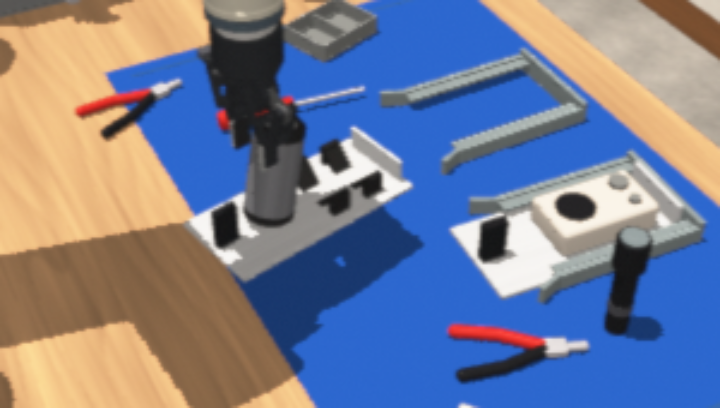

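The crop shows the speaker tilting towards the V-blocks at about (275,175), still on the tray. I'll keep pushing.

```bash
python3 -m handwheel '{"rotation":[[0,0,0],[0,0,0],[0,0,0],[0,0,0],[0,0,0]],"travel":[[0.4,0.085,0],[0.4,0.085,0],[0.4,0.085,0],[0.4,0.085,0],[0.4,0.085,0]],"jaw":[0,0,0,0,0]}'
python3 -m handwheel '{"rotation":[[0,0,0],[0,0,0],[0,0,0],[0,0,0],[0,0,0]],"travel":[[0.4,0.085,0],[0.4,0.085,0],[0.4,0.085,0],[0,0,0],[0,0,0]],"jaw":[0,0,0,0,0]}'
python3 - <<'E'
from h import *
im=robot.grab_frame("side");cv2.imwrite("pics/s2.png",cv2.resize(im[130:300,160:460,::-1],None,fx=2.4,fy=2.4))
E
```

```text
t: 5.3
tcp_pos: [0.491, 0.0564, 0.1103]
ee_rot: [-0.333, 3.124, 0.0]
contact_force: [0.1, 0.3, 0.5]
width: 0.499
grip_force: 0.1
t: 5.8
tcp_pos: [0.5025, 0.0588, 0.1102]
ee_rot: [0.333, -3.124, 0.0]
contact_force: [-0.6, 0.3, -1.0]
width: 0.5
grip_force: 0.0
```

View pics/s2.png

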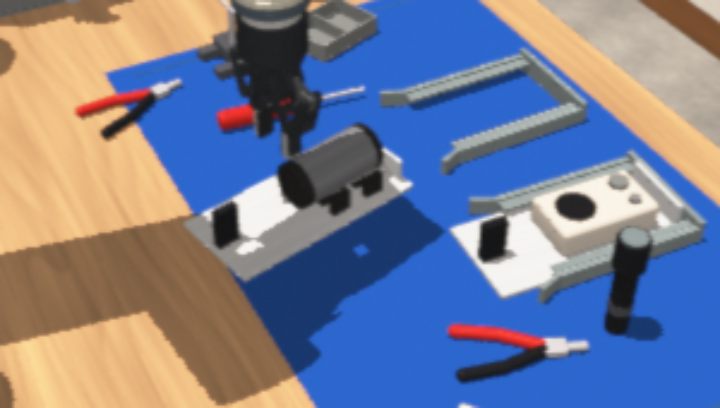

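The speaker (crop ≈(330,165)) lies in both V-blocks along the tray axis. I'll move back above the fin and measure from there.

```bash
python3 -m handwheel '{"rotation":[[0,0,0],[0,0,0],[0,0,0],[0,0,0],[0,0,0]],"travel":[[-2,-0.5,1],[-2,-0.5,1],[-2,-0.5,1],[-1.75,-0.7,0.5],[0,0,0]],"jaw":[0,0,0,0,0]}'
python3 -m handwheel '{"rotation":[[0,0,0],[0,0,0],[0,0,0],[0,0,0],[0,0,0]],"travel":[[0,0,0],[0,0,0],[0,0,0],[0,0,0],[0,0,0]],"jaw":[0,0,0,0,0]}'
python3 - <<'E'
from h import *
i=robot.camera_info("wrist");im=robot.grab_frame("wrist");cv2.imwrite("pics/w2.png",im[:,:,::-1])
np.save("w2.npy",i,allow_pickle=True)
im=robot.grab_frame("top");cv2.imwrite("pics/t2.png",im[:,:,::-1])
print(rect("top","tray",.006)[0])
t=proj(i,[[.425,.037,.058],[.528,.059,.038]]);print(t)
E
```

```text
t: 6.35
tcp_pos: [0.423, 0.0363, 0.1456]
ee_rot: [0.332, -3.123, 0.0]
contact_force: [-0.1, 0.4, 0.7]
width: 0.501
grip_force: 0.0
t: 6.85
tcp_pos: [0.4253, 0.0369, 0.1451]
ee_rot: [0.333, -3.123, 0.0]
contact_force: [0.3, -0.4, 0.9]
width: 0.503
grip_force: 0.0
((577.7344360351562, 69.19120025634766), (153.49241638183594, 122.13806915283203), 12.23049259185791)
[[319.27955054 202.93278826]
 [319.16353252 296.97033384]]
```

View pics/w2.png

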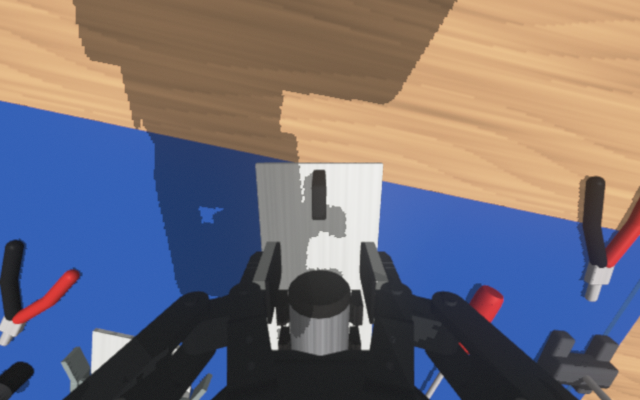

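The fin top is at (319,195), on the image's tool centre line as predicted (319,203). The tray's rear corners are at (257,164) and (382,163). I'll go down and pinch the fin.

```bash
python3 -m handwheel '{"rotation":[[0,0,0],[0,0,0],[0,0,0],[0,0,0],[0,0,0]],"travel":[[0,0,-3.0],[0,0,-3.0],[0,0,-3.0],[0,0,-2.6],[0,0,0]],"jaw":[0,0,0,0,0]}'
python3 -m handwheel '{"rotation":[[0,0,0],[0,0,0],[0,0,0],[0,0,0],[0,0,0]],"travel":[[0,0,0],[0,0,0],[0,0,0],[0,0,0],[0,0,0]],"jaw":[-0.4,-0.6,-1,-1,-1]}'
python3 -m handwheel '{"rotation":[[0,0,0],[0,0,0],[0,0,0],[0,0,0],[0,0,0]],"travel":[[0,0,0],[0,0,0],[0,0,0],[0,0,0],[0,0,0]],"jaw":[-1,-1,-1,-1,-1]}'
python3 - <<'E'
from h import *
i=np.load("w2.npy",allow_pickle=True).item()
p=unproj(i,[(257,164),(382,163)],.006);print(p.round(4),p.mean(0))
E
```

```text
t: 7.5
tcp_pos: [0.423, 0.0366, 0.0269]
ee_rot: [0.332, -3.119, -0.0]
contact_force: [0.8, -0.5, -0.1]
width: 0.498
grip_force: 0.0
t: 8.0
tcp_pos: [0.4262, 0.0369, 0.0306]
ee_rot: [-0.332, 3.121, -0.0]
contact_force: [-1.1, -1.2, 7.4]
width: 0.132
grip_force: 59.5
t: 8.5
tcp_pos: [0.4261, 0.0369, 0.0306]
ee_rot: [-0.332, 3.122, -0.0]
contact_force: [-1.2, -1.7, 8.1]
width: 0.133
grip_force: 59.5
[[ 0.4187 -0.024   0.006 ]
 [ 0.3931  0.0899  0.006 ]] [0.40589746 0.03295636 0.006     ]
```

```bash
python3 -m handwheel '{"rotation":[[0,0,0],[0,0,-0.02],[0,0,-0.02],[0,0,-0.02],[0,0,-0.02]],"travel":[[0,0,0.15],[0.3,0.7,0],[0.3,0.7,0],[0.3,0.7,0],[0.3,0.7,0]],"jaw":[-1,-1,-1,-1,-1]}'
python3 -m handwheel '{"rotation":[[0,0,-0.025],[0,0,-0.025],[0,0,-0.025],[0,0,-0.025],[0,0,-0.03]],"travel":[[0.3,0.7,0],[0.3,0.7,0],[0.3,0.7,0],[0.3,0.7,0],[0.3,0.7,0]],"jaw":[-1,-1,-1,-1,-1]}'
python3 -m handwheel '{"rotation":[[0,0,0],[0,0,0],[0,0,0],[0,0,0],[0,0,0]],"travel":[[0.2,0.7,0],[0,0,0],[0,0,0],[0,0,0],[0,0,0]],"jaw":[-1,-1,-1,-1,-1]}'
python3 - <<'E'
from h import *
im=robot.grab_frame("top");cv2.imwrite("pics/t3.png",cv2.resize(im[90:250,220:360,::-1],None,fx=3.7,fy=3.7,interpolation=2))
print(rect("top","tray",.006)[0],rect("top","speaker",.045)[0])
print(robot.state()["ee_rot"])
E
```

```text
t: 9.0
tcp_pos: [0.4358, 0.0647, 0.031]
ee_rot: [0.205, -3.133, 0.0]
contact_force: [-4.5, -2.1, -1.4]
width: 0.132
grip_force: 59.0
t: 9.5
tcp_pos: [0.4507, 0.0998, 0.0309]
ee_rot: [0.002, -3.139, 0.001]
contact_force: [-3.7, -0.1, -0.7]
width: 0.136
grip_force: 58.9
t: 10.0
tcp_pos: [0.4543, 0.1067, 0.0309]
ee_rot: [-0.004, 3.141, 0.0]
contact_force: [-0.2, 1.0, -2.5]
width: 0.13
grip_force: 58.6
((588.5416259765625, 107.7652816772461), (119.04120635986328, 187.43975830078125), 89.69908142089844) ((606.9908447265625, 107.16769409179688), (121.29100799560547, 58.374778747558594), 0.07565838098526001)
[-3.63259369e-03  3.14114135e+00  8.87034410e-05]
```

View pics/t3.png

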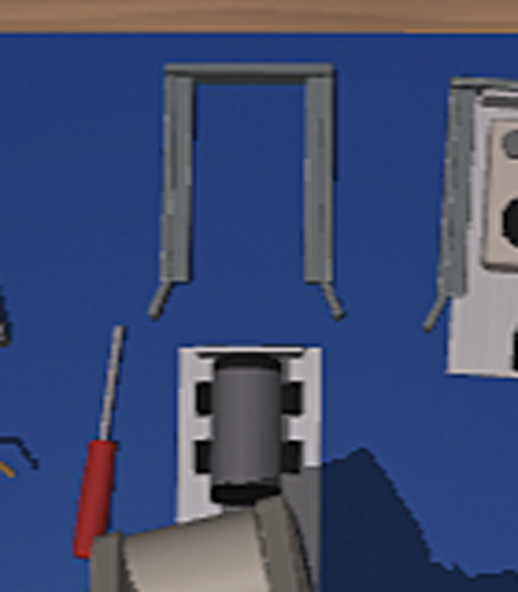

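The tray is now square in front of the dock. In the crop its front corners are at (178,348) and (322,348), the guides run over u 160–332 at the mouth (v≈282), and the speaker sits between the V-blocks. I'll check the lateral offset.

Run:
```python
from h import *
i=robot.camera_info("top");f=lambda p:np.array(p)/3.7+[220,90]
g=lambda p,z:print(unproj(i,f(p),z).round(4).tolist())
g([(178,348),(322,348),(176,520)],.006); g([(160,282),(332,282)],.019); g([(165,67),(332,67)],.025)
g([(188,282),(305,282),(193,82),(305,82)],.019); g([(150,317),(341,317)],.01)
```

```text
[[0.6816, 0.1665, 0.006], [0.6818, 0.0426, 0.006], [0.5332, 0.1652, 0.006]]
[[0.7368, 0.1817, 0.019], [0.737, 0.034, 0.019]]
[[0.9284, 0.1809, 0.025], [0.9284, 0.0348, 0.025]]
[[0.7368, 0.1576, 0.019], [0.7369, 0.0571, 0.019], [0.9169, 0.1568, 0.019], [0.9169, 0.0586, 0.019]]
[[0.708, 0.1908, 0.01], [0.7082, 0.0263, 0.01]]
```

```bash
python3 -m handwheel '{"rotation":[[0,0,0],[0,0,0],[0,0,0],[0,0,0],[0,0,0]],"travel":[[0.5,0.25,0],[1,0,0],[1.2,0,0],[1.2,0,0],[1.2,0,0]],"jaw":[-1,-1,-1,-1,-1]}'
python3 -m handwheel '{"rotation":[[0,0,0],[0,0,0],[0,0,0],[0,0,0],[0,0,0]],"travel":[[1.2,0,0],[1.2,0,0],[1.2,0,0],[1.2,0,0],[1.2,0,0]],"jaw":[-1,-1,-1,-1,-1]}'
python3 -m handwheel '{"rotation":[[0,0,0],[0,0,0],[0,0,0],[0,0,0],[0,0,0]],"travel":[[1.2,0,0],[1.2,0,0],[1.2,0,0],[1.2,0,0],[0.6,0,0]],"jaw":[-1,-1,-1,-1,-1]}'
python3 - <<'E'
from h import *
im=robot.grab_frame("top");cv2.imwrite("pics/t4.png",cv2.resize(im[90:250,220:360,::-1],None,fx=3.7,fy=3.7,interpolation=2))
print(robot.state()["tcp_pos"])
E
```

```text
t: 10.65
tcp_pos: [0.5047, 0.1092, 0.0305]
ee_rot: [0.004, -3.14, 0.001]
contact_force: [-1.3, -0.6, -4.7]
width: 0.133
grip_force: 58.5
t: 11.15
tcp_pos: [0.5648, 0.1091, 0.0305]
ee_rot: [0.003, -3.139, 0.001]
contact_force: [-6.7, 1.1, 2.0]
width: 0.132
grip_force: 59.5
t: 11.65
tcp_pos: [0.6203, 0.1092, 0.0305]
ee_rot: [-0.003, 3.142, -0.0]
contact_force: [-7.5, 0.1, 3.5]
width: 0.131
grip_force: 59.6
[0.62085825 0.10924008 0.03056009]
```

View pics/t4.png

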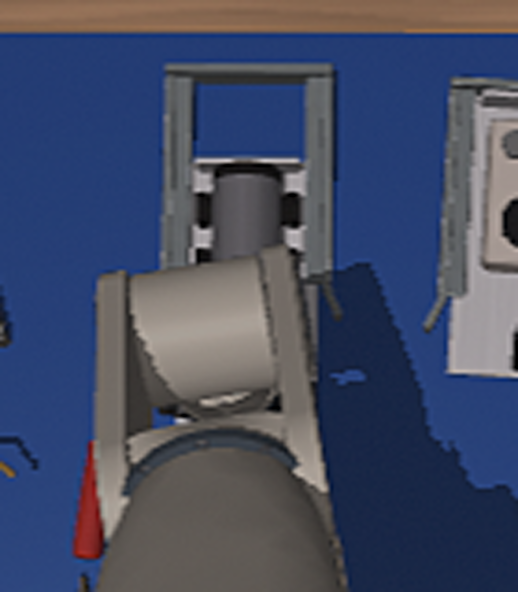

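The tray is inside the guides with its front edge at v≈160, and the speaker is seated. I'll continue and slow down near the stop.

```bash
python3 -m handwheel '{"rotation":[[0,0,0],[0,0,0],[0,0,0],[0,0,0],[0,0,0]],"travel":[[1,0,0],[1.2,0,0],[1.2,0,0],[1.2,0,0],[0.8,0,0]],"jaw":[-1,-1,-1,-1,-1]}'
python3 -m handwheel '{"rotation":[[0,0,0],[0,0,0],[0,0,0],[0,0,0],[0,0,0]],"travel":[[0.4,0,0],[0.3,0,0],[0.3,0,0],[0.3,0,0],[0.2,0,0]],"jaw":[-1,-1,-1,-1,-1]}'
python3 -m handwheel '{"rotation":[[0,0,0],[0,0,0],[0,0,0],[0,0,0],[0,0,0]],"travel":[[0.1,0,0],[0.1,0,0],[0.1,0,0],[0.1,0,0],[0.1,0,0]],"jaw":[-1,-1,-1,-1,-1]}'
```

```text
t: 12.2
tcp_pos: [0.6744, 0.1092, 0.0305]
ee_rot: [-0.003, 3.141, 0.0]
contact_force: [-1.8, -0.1, -1.4]
width: 0.134
grip_force: 58.9
t: 12.7
tcp_pos: [0.6884, 0.1093, 0.0306]
ee_rot: [-0.004, 3.141, -0.0]
contact_force: [-0.1, -0.1, -5.8]
width: 0.133
grip_force: 58.3
t: 13.2
tcp_pos: [0.6932, 0.1093, 0.0308]
ee_rot: [0.003, -3.142, 0.0]
contact_force: [-0.2, -0.1, -6.4]
width: 0.129
grip_force: 58.3
```

```bash
python3 -m handwheel '{"rotation":[[0,0,0],[0,0,0],[0,0,0],[0,0,0],[0,0,0]],"travel":[[0.1,0,0],[0.1,0,0],[0,0,0],[0,0,0],[0,0,0]],"jaw":[-1,-1,-1,-1,-1]}'
python3 -m handwheel '{"rotation":[[0,0,0],[0,0,0],[0,0,0],[0,0,0],[0,0,0]],"travel":[[0.1,0,0],[0.1,0,0],[0,0,0],[0,0,0],[0,0,0]],"jaw":[-1,-1,-1,-1,-1]}'
```

```text
t: 13.7
tcp_pos: [0.6938, 0.1094, 0.0305]
ee_rot: [0.003, -3.139, 0.0]
contact_force: [-6.4, 1.3, -3.0]
width: 0.134
grip_force: 58.8
t: 14.2
tcp_pos: [0.6938, 0.1094, 0.0305]
ee_rot: [0.003, -3.135, 0.001]
contact_force: [-14.4, 0.7, 3.7]
width: 0.133
grip_force: 59.7
```

Contact: the TCP stays at x=0.6938 and the force rises to 14 N, which matches the predicted home. I'll ease off, release, rise and check.

```bash
python3 -m handwheel '{"rotation":[[0,0,0],[0,0,0],[0,0,0],[0,0,0],[0,0,0]],"travel":[[-0.15,0,0],[0,0,0],[0,0,0],[0,0,0],[0,0,0]],"jaw":[-1,-1,-0.6,-0.3,-0.2]}'
python3 -m handwheel '{"rotation":[[0,0,0],[0,0,0],[0,0,0],[0,0,0],[0,0,0]],"travel":[[0,0,0],[0,0,0.5],[0,0,2],[0,0,3],[0,0,4]],"jaw":[-0.2,-0.2,-0.2,-0.2,-0.2]}'
python3 -m handwheel '{"rotation":[[0,0,0],[0,0,0],[0,0,0],[0,0,0],[0,0,0]],"travel":[[-4,0,3],[-4.5,0,2],[-4.5,0,0],[-4.5,0,0],[-4.5,0,0]],"jaw":[-0.2,-0.2,-0.2,-0.2,-0.2]}'
python3 - <<'E'
from h import *
im=robot.grab_frame("top");a=cv2.resize(im[95:215,240:360,::-1],None,fx=4,fy=4,interpolation=2)
i2=robot.grab_frame("side");b=cv2.resize(i2[130:250,300:420,::-1],None,fx=4,fy=4,interpolation=2)[:, :320*1]
cv2.imwrite("pics/f.png",np.hstack([a,b]))
print(rect("top","tray",.006)[0],rect("top","speaker",.045)[0])
E
```

```text
t: 14.7
tcp_pos: [0.6971, 0.1094, 0.0318]
ee_rot: [-0.004, 3.139, 0.001]
contact_force: [0.5, 0.2, 0.1]
width: 0.4
grip_force: 0.0
t: 15.2
tcp_pos: [0.6945, 0.1091, 0.1254]
ee_rot: [0.003, -3.139, 0.001]
contact_force: [0.9, 0.1, 0.0]
width: 0.4
grip_force: 0.0
t: 15.7
tcp_pos: [0.4741, 0.1092, 0.1764]
ee_rot: [-0.003, 3.14, 0.001]
contact_force: [-0.3, 0.2, 0.9]
width: 0.401
grip_force: 0.0
((800.5911865234375, 112.33707427978516), (257.54278564453125, 118.53778076171875), 0.42145419120788574) ((842.0064697265625, 108.98934173583984), (132.06190490722656, 56.75532913208008), 0.9893206357955933)
```

View pics/f.png

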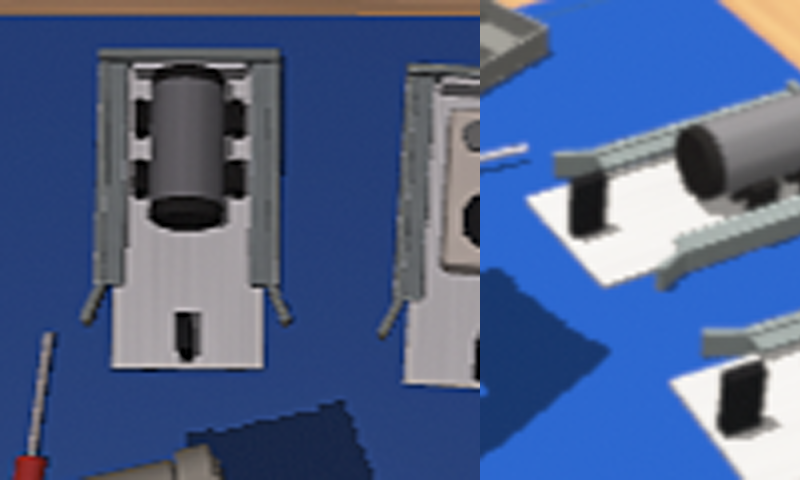

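The tray is home in the dock: its rear edge is at v≈368, with the same overhang as the full dock's tray. The speaker lies in both V-blocks, and nothing is touching the robot.

```bash
python3 -c "
from plant import robot
print(robot.finish_job())"
```

```text
the job is handed in; nothing more can be done
None
```

I tipped the speaker into both V-blocks, slid the loaded tray home against the dock's rear stop, and handed the job in at about 16 s of the 72 s allowed; no verdict came back.

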